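Load the spouted canister into the spice carousel, turn it to the front and hold it

ROBOT

A 6-joint arm with a two-finger parallel gripper is mounted at the origin on the work surface. World frame = base frame: x ahead of the robot, y to its left, z up, the work surface at z = 0. Lengths are in m, angles in rad, forces in N, time in s.
With the tool pointing down it reaches from about 0.25 to 0.775 m from the base axis. Payload 8.9 kg.
Tool frame: the origin (TCP) lies at the very end of the fingers, on their centre line; the grasp point (between the pads) lies 19 mm behind it; z points along the fingers, y is the direction in which the jaws open and shut (so a half turn about z gives the same grasp; the last joint's range is limited). The gripper opens to 85 mm and grips with 20 to 120 N. Pads are 22 mm wide; open, the fingers measure 114 mm over their backs; the gripper's body (76 mm by 85 mm) begins 54 mm behind the grasp point. The pads swing forward as they close: fully open they stand 13 mm farther back than shut.
Start: joints at [1.184, 0.291, -0.153, 1.127, 0, 1.431], TCP at [0.129, 0.509, 0.231] pointing down, gripper open.
Joint ranges: [-2.52, 2.52], [-0.91, 1.74], [-1.3, 1.37], [-1.96, 2.02], [-1.52, 1.47], [-3.14, 3.14]. Speed limits (rad/s): [2.22, 2.22, 2.79, 3.14, 3.14, 3.14].

INTERFACE

Orientations are given as a unit quaternion [w, x, y, z].
In Python, from rig import ctrl, read_camera, get_calibration, sign_off, regions_of, mark_of gives the robot as it stands. The module is installed in compiled form; this text tells all that it offers.
- The arm moves only by the shell command python3 -m jog 'ROWS' [FORCE]. ROWS is JSON, a list that holds one entry, the list of rows, each a list of 5 numbers: the gripper command: -1 is shut, 1 is fully open, values between are in proportion, then the shift along the tool's x, y, z in cm, then the turn about the tool's z in degrees. A call has 1 to 5 rows; each row shifts and turns the commanded pose from where the row before left it, along the tool's axes as they then stand; what a row does not reach is not made up. A row lasts 1/12 s, in which the tool goes at most 41.7 mm and 7.16 degrees, less where a joint would pass 70% of its speed; a pose out of reach is approached as far as the arm can. A call is refused whole if a number of a shift passes 4.17 or a number of a turn 7.16, either way. A call with a gripper value outside its range is refused whole. The fingers move at their own pace and stop on an object; FORCE is the grip in N (left out, the last holds). Time passes only in rows, so rows that do not move let the fingers close. It gives the time, the measured TCP pose, the force and the opening at its end, in the units of the state.
- ctrl.read_state(): the state, without advancing time (a new reading comes with each control period).
- read_camera(name): name is "scene" or "top" or "wrist"; returns the picture (384x512x3 uint8, red, green, blue); there is no depth.
- get_calibration(name): a dict with "mtx" (3x3 intrinsics, pixels), "pose" (4x4, takes a point from camera to world coordinates); the wrist camera has in their place "mount" (4x4, takes a point from camera to tool coordinates, whose origin is the TCP and whose axes are the flange's). Camera axes: x right, y down, z forward; pixel columns grow to the right and rows downward; lengths in m; the calibration is good to about 2 mm. A picture is of the moment at which its call begins: read the wrist's pose just before it. get_calibration takes no time and is no camera call.
- sign_off(): hands the job in, once; it reports no verdict.
Trained networks look in the newest picture that a camera, given by its name, has taken for a name from the list of things; names that differ only in an ending like _2 or _b are one class to them, and where a whole thing is asked for, a point or a joint stands for the part that bears it (a point fixed in the world has none). Each returns a list of dicts, best first, with "p" (0 to 1); they miss things now and then, are a little off and sometimes report something else, mostly with a low value. They report only what shows in the picture. A call takes as long as a camera call. They do not tell look-alikes from the thing itself.
- regions_of(query, camera): "pixels" (384x512 bool, what is visible of it) and "bbox" ([left, top, right, bottom] in pixels, round what is visible of it).
- mark_of(query, camera): "uv" ([column, row] in pixels: a listed point, or the origin of a listed thing).
The state is a dict: "time_s": time; "joints": joint angles; "joint_vel": joint speeds; "effort": joint torques, N m; "position": TCP position; "tool_rot": TCP orientation; "contact_force": force on the tool from outside, world axes, zero at the start; "ft_torque": the same for the moment, N m; "gripper_width": opening from 0.0 (shut) to 1.0 (fully open).
Only numpy, scipy, OpenCV 4.12 (cv2) and the standard library are available. Lean on these libraries where they do the work, as an engineer would, in place of code of your own. Each camera call takes 0.05 s, during which the arm holds its last target.

TASK

Stand the square spouted canister in the empty square pocket of the spice carousel with its spout pointing straight outward, away from the middle of the carousel, keeping it upright all the way, and let go of it. Then turn the carousel by the bar handle on top until that canister sits at the front, in line with the wooden pointer of the carousel's foot. Finish while still gripping the handle, holding the turntable still there; do not disturb the bottle, the spice tin, the spoon holder or the funnel.

Things in the scene. Friction and masses are not known exactly. Their poses are not given: they have to be found in the camera images.
- canister: Loose square steel canister, 40 x 40 x 90 mm, about 0.16 kg, upright on the slab left or right of the carousel, turned any way. Origin: centre of its underside; z up. A spout 16 mm wide, 12 mm high sticks out 13 mm from its -x face, 68 to 80 mm above the underside. Its two y faces are plain and flat up to 84 mm (a 36 mm square lid makes the last 6 mm).
- spout (a point): Tip of the canister's spout: 33 mm from the canister's axis towards its -x, 74 mm above its underside. Axes as the canister's.
- carousel: Fixed wooden foot of the spice carousel: disc of radius 118 mm, 22 mm high. Origin: centre of its underside, on the turning axis. A wooden pointer 22 mm wide and high runs out along its -x to 181 mm from the axis: the front. On the turntable above, 85 mm from the axis and 60 degrees apart, are the pocket and five fixed round glass jars (40 mm wide, tops 83 mm above the slab).
- turntable (a joint): Turntable angle (rad) about the vertical axis at the foot's centre, positive anticlockwise from above; 0: pocket in line with the pointer. No stops (a full turn adds 6.28), friction 0.06 N m, stays where left. Wooden disc, radius 125 mm, upper face 38 mm above the slab.
- bay (a point): Centre of the pocket's floor on the turntable, 38 mm above the slab, 85 mm from the axis; turns with the turntable. z up; its -x axis points straight outward from the turning axis. The pocket is square, sides along the point's x and y, 48 x 48 mm inside, with walls 4 mm thick and 12 mm high, open on top.
- front (a point): Where the centre of the pocket's floor lies when the pocket is at the front: on the foot, 85 mm from the turning axis towards the pointer, 38 mm above the slab. Axes as the foot's. Does not turn with the turntable.
- bottle: Bystander: closed amber glass bottle, 60 mm wide, 150 mm tall, on the other side of the carousel from the canister. Origin: centre of its underside.
- dabba: Bystander: round closed steel spice tin (masala dabba), 174 mm wide, 84 mm tall with its knob, at the far right. Origin: centre of its underside.
- spoon_holder: Bystander: bamboo spoon holder, 84 mm wide, 120 mm tall, with three spoons standing in it up to 210 mm, at the far left. Origin: centre of its underside.
- funnel: Bystander: yellow plastic funnel standing mouth down, 90 mm wide, 85 mm tall, behind the carousel. Origin: centre of its underside.
- handle (a point): Middle of the wooden bar handle on top of the turntable's 20 mm wide steel post, on the turning axis, 126 mm above the slab. The bar turns with the turntable; it is 60 mm long along the point's x, 14 mm thick along its y, 28 mm high (112 to 140 mm above the slab). The point's axes are those of bay, so the bar's length points at the pocket.
Mind the look-alikes: they are no part of the job. Of the things that look like the canister, the middle-sized one is meant.

How it is judged:
By the outcome, as a careful person would: the job done as asked, in the order asked, and still so for the second after the job is handed in, while the arm keeps its last pose, push and grip.
It also fails if it takes over 54 s, if anything falls off the work surface, if the arm or the gripper's body presses on something with over 40 N, if the wrist force passes 120 N, or if a joint passes its speed limit or range.

## Working session

There is one attempt and no reset: what is moved stays moved. The work goes in short steps, Python scripts to look and compute and a shell command to move; the robot and the scene stay as the last step left them, time stands still between calls to the robot, and variables do not carry over. Pictures are saved under pics/ and viewed, and the job is handed in when it is done.

```bash
mkdir -p pics; ls; cat > h.py <<'E'
import numpy as np, cv2
from rig import ctrl, read_camera, get_calibration, sign_off, regions_of, mark_of
def save(name,img): cv2.imwrite(f'pics/{name}.png',img[:,:,::-1])
def ray(cam,uv,z):
    c=get_calibration(cam);K=np.array(c['mtx']);T=np.array(c['pose'])
    d=T[:3,:3]@np.linalg.inv(K)@np.array([uv[0],uv[1],1.]);o=T[:3,3]
    return o+d*(z-o[2])/d[2]
def proj(cam,P):
    c=get_calibration(cam);K=np.array(c['mtx']);T=np.array(c['pose'])
    p=K@(T[:3,:3].T@(np.array(P)-T[:3,3]));return p[:2]/p[2]
E
python3 - <<'E'
from h import *
for n in ('scene','top'):
    save(n+'0',read_camera(n)); c=get_calibration(n); print(n,np.round(c['mtx'],1).tolist(),np.round(c['pose'],3).tolist())
    for q in ('canister','spout','carousel','bay','front','handle','bottle','dabba','funnel','spoon_holder'):
        try: print(q,[(np.round(m['uv'],1).tolist(),round(float(m['p']),2)) for m in mark_of(q,n)][:4])
        except Exception as e: print(q,e)
print(ctrl.read_state())
E
```

```text
pics
scene [[423.9, 0.0, 263.3], [0.0, 423.9, 192.3], [0.0, 0.0, 1.0]] [[0.673, 0.488, -0.556, 1.244], [0.739, -0.458, 0.493, -0.566], [-0.014, -0.743, -0.669, 0.885], [0.0, 0.0, 0.0, 1.0]]
canister [([148.4, 244.7], 0.91), ([101.9, 255.8], 0.81), ([170.2, 222.9], 0.52)]
spout [([108.9, 225.1], 0.98), ([133.4, 235.1], 0.63), ([176.2, 208.9], 0.55)]
carousel [([254.7, 205.9], 0.59)]
bay [([244.5, 214.6], 0.55)]
front [([242.3, 178.4], 0.66), ([326.9, 241.2], 0.57)]
handle [([260.3, 169.9], 0.87)]
bottle [([295.2, 150.9], 0.63)]
dabba [([156.4, 314.9], 0.57)]
funnel [([324.0, 242.9], 0.82)]
spoon_holder [([358.2, 175.1], 0.57), ([325.4, 242.5], 0.43)]
top [[480.1, 0.0, 257.9], [0.0, 480.1, 191.6], [0.0, 0.0, 1.0]] [[0.025, -0.995, 0.093, 0.468], [-1.0, -0.026, -0.01, -0.005], [0.013, -0.093, -0.996, 1.34], [0.0, 0.0, 0.0, 1.0]]
canister [([397.2, 264.7], 0.88), ([353.2, 241.4], 0.86), ([323.1, 256.1], 0.71)]
spout [([370.6, 241.9], 0.76), ([389.8, 261.0], 0.62), ([316.8, 253.4], 0.59), ([238.4, 207.6], 0.44)]
carousel [([242.4, 208.5], 0.7), ([391.6, 168.2], 0.7)]
bay [([268.5, 197.9],
[... 333 characters left out ...]
1.1, 'joints': array([ 1.18369877e+00,  2.90699213e-01, -1.53425642e-01,  1.12668268e+00,
       -1.85406840e-05,  1.43148138e+00]), 'joint_vel': array([ 4.59623455e-04, -3.01649049e-04,  6.90205028e-04,  4.40038885e-04,
        2.88666233e-04,  7.77231222e-06]), 'effort': array([ 4.51369169e-04, -5.37029850e+01,  3.31649315e+01,  1.57213486e-03,
       -2.61985394e-05, -1.88613780e-05]), 'position': array([0.12876536, 0.50895536, 0.23129593]), 'tool_rot': array([ 7.49267463e-06,  1.23574611e-01,  9.92335284e-01, -7.82430380e-06]), 'contact_force': array([-0.72653793, -0.06927356,  0.39654555]), 'ft_torque': array([-0.04119788, -0.05102972, -0.00273052]), 'gripper_width': 1.0016861160934118}
```

View pics/scene0.png

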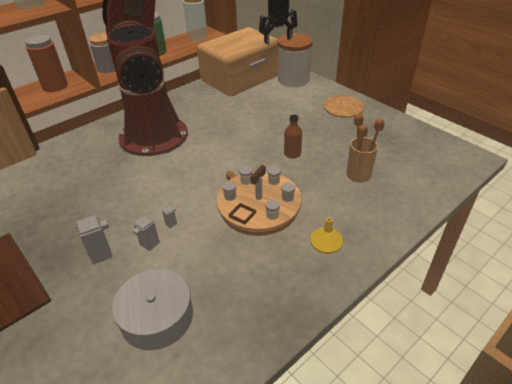

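View pics/top0.png

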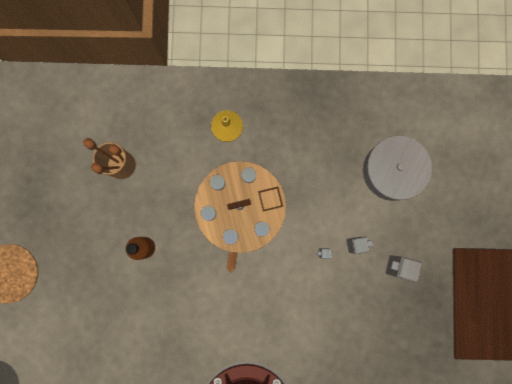

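```bash
python3 - <<'E'
from h import *
im=cv2.imread('pics/top0.png');c=im[215:300,290:425];cv2.imwrite('pics/topc.png',cv2.resize(c,None,fx=5.5,fy=5.5,interpolation=cv2.INTER_CUBIC))
im=cv2.imread('pics/scene0.png');c=im[190:290,70:200];cv2.imwrite('pics/scenec.png',cv2.resize(c,None,fx=5.5,fy=5.5,interpolation=cv2.INTER_CUBIC))
im=cv2.imread('pics/top0.png');c=im[130:280,170:310];cv2.imwrite('pics/topcar.png',cv2.resize(c,None,fx=4,fy=4,interpolation=cv2.INTER_CUBIC))
E
```

```text
(no output)
```

View pics/topc.png

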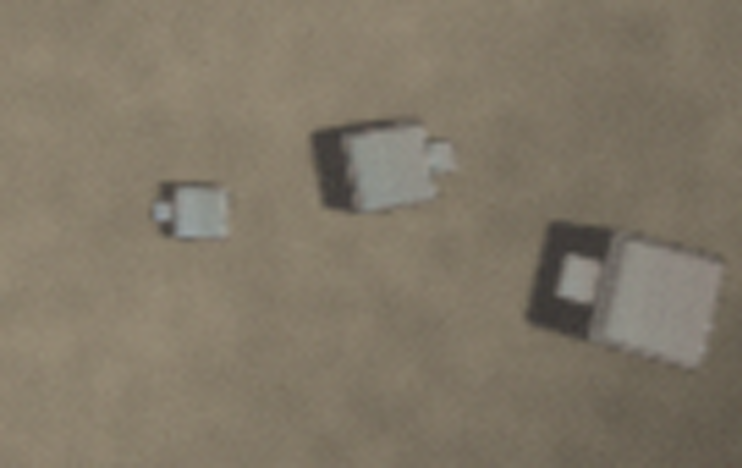

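View pics/scenec.png

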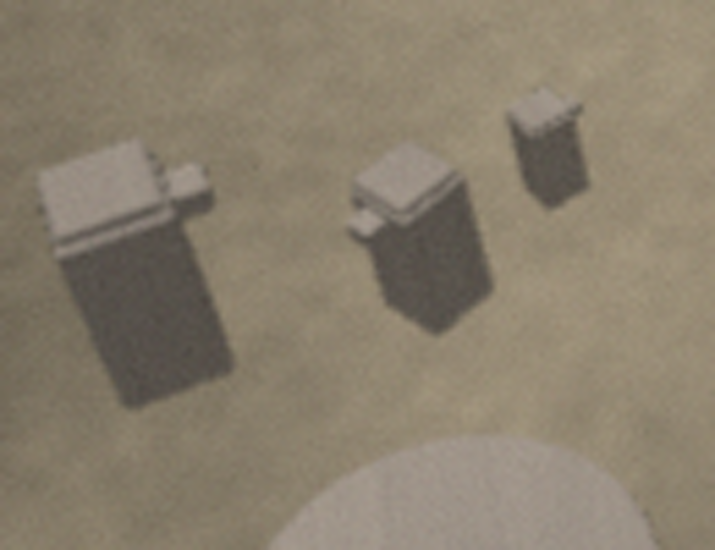

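View pics/topcar.png

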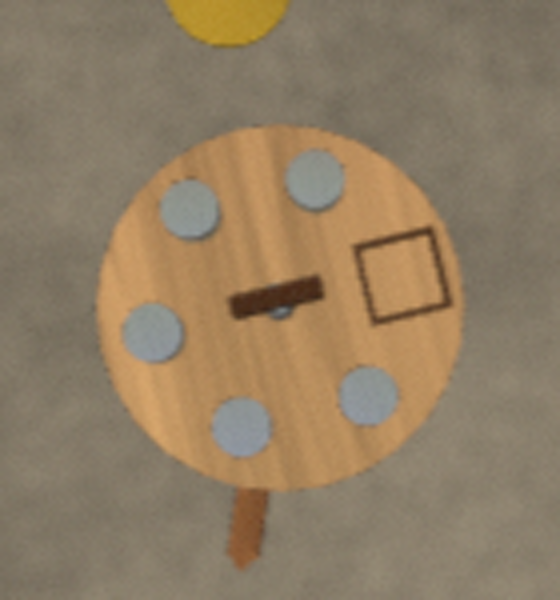

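The canister meant is the middle one, at about (361,245) in the top view, with its spout to the right. The pocket is at (270,199), the handle at (239,204), and the pointer runs down to (232,270). Next I fit models to these for exact poses.

```bash
cat > fit.py <<'E'
from h import *
from scipy.optimize import minimize
def box(x0,x1,y0,y1,z0,z1): return np.array([[x,y,z] for x in(x0,x1) for y in (y0,y1) for z in (z0,z1)])
PARTS=[box(-.02,.02,-.02,.02,0,.084),box(-.018,.018,-.018,.018,.084,.09),box(-.033,-.02,-.008,.008,.068,.080)]
def render(cam,x,y,yaw,z=0,S=4,dx=0):
    m=np.zeros((384*S,512*S),np.uint8);c,s=np.cos(yaw),np.sin(yaw);R=np.array([[c,-s,0],[s,c,0],[0,0,1]])
    for P in PARTS:
        Q=P@R.T+[x,y,z]
        uv=np.array([proj(cam,q) for q in Q]);uv=(uv+.5)*S
        cv2.fillConvexPoly(m,cv2.convexHull(np.round(uv).astype(np.int32)),255)
    return cv2.resize(m,(512,384),interpolation=cv2.INTER_AREA)/255.
def fitcan(masks,x0):
    def cost(p): return sum(np.abs(render(c,p[0],p[1],p[2])-m).sum() for c,m in masks.items())
    best=None
    for dy in(-.3,0,.3):
        r=minimize(cost,[x0[0],x0[1],x0[2]+dy],method='Nelder-Mead',options=dict(initial_simplex=np.array([x0,x0,x0,x0])+np.array([[0,0,dy],[.01,0,dy],[0,.01,dy],[0,0,dy+.2]]),xatol=1e-4,fatol=.1))
        if best is None or r.fun<best.fun: best=r
    return best
E
python3 - <<'E'
from fit import *
for n in ('top','scene'):
    read_camera(n)
    for q,nm in (('canister','can'),('carousel','car'),('turntable','tt'),('bay','bay'),('handle','han')):
        R=regions_of(q,n)
        print(n,q,[(np.round(r['bbox']).tolist(),round(float(r['p']),2),int(r['pixels'].sum())) for r in R[:4]])
        np.save(f'm_{n}_{nm}.npy',np.array([r['pixels'] for r in R]))
E
```

```text
top canister [([345.0, 237.0, 373.0, 252.0], 0.93, 359), ([386.0, 256.0, 419.0, 281.0], 0.62, 670)]
top carousel [([194.0, 163.0, 284.0, 272.0], 0.93, 6791), ([194.0, 159.0, 286.0, 253.0], 0.74, 6643)]
top turntable [([200.0, 160.0, 284.0, 252.0], 0.64, 6463)]
top bay [([190.0, 158.0, 284.0, 253.0], 0.79, 6573)]
top handle [([194.0, 163.0, 284.0, 255.0], 0.57, 6503)]
scene canister [([161.0, 206.0, 177.0, 225.0], 0.8, 214), ([78.0, 218.0, 113.0, 265.0], 0.8, 1143), ([133.0, 216.0, 160.0, 250.0], 0.73, 625)]
scene carousel []
scene turntable [([216.0, 166.0, 302.0, 233.0], 0.82, 4174)]
scene bay [([219.0, 166.0, 301.0, 233.0], 0.69, 4325)]
scene handle [([219.0, 163.0, 301.0, 233.0], 0.93, 4234), ([112.0, 269.0, 189.0, 350.0], 0.27, 5189)]
```

```bash
python3 - <<'E'
from fit import *
mt=np.load('m_top_can.npy')[0].astype(float); ms=np.load('m_scene_can.npy')[2].astype(float)
c0=ray('top',(361,245),.09); print(c0)
x0=np.array([c0[0],c0[1],np.radians(100)])
for M in ({'top':mt},{'scene':ms},{'top':mt,'scene':ms}):
    r=fitcan(M,x0);print(list(M),np.round(r.x[:2],4),round(np.degrees(r.x[2]),1),round(r.fun,1)); 
p=r.x
vis=[]
for n in('top','scene'):
    im=cv2.imread(f'pics/{n}0.png'); e=(render(n,*p)>.5).astype(np.uint8)
    big=cv2.resize(im,None,fx=6,fy=6,interpolation=cv2.INTER_CUBIC); eb=cv2.resize(e,None,fx=6,fy=6,interpolation=cv2.INTER_NEAREST)
    cs,_=cv2.findContours(eb,cv2.RETR_EXTERNAL,cv2.CHAIN_APPROX_NONE);cv2.drawContours(big,cs,-1,(0,0,255),1)
    u,v=proj(n,[p[0],p[1],.045]);u,v=int(u*6),int(v*6);vis.append(big[v-180:v+180,u-180:u+180])
cv2.imwrite('pics/canfit.png',np.hstack(vis))
# disc
im=cv2.imread('pics/top0.png');hsv=cv2.cvtColor(im,cv2.COLOR_BGR2HSV)
print(hsv[230,225+30],hsv[180,235],hsv[300,300],hsv[204,236],hsv[262,233])
E
```

```text
[ 0.45243145 -0.28839384  0.09      ]Traceback (most recent call last):
  File "<stdin>", line 6, in <module>
  File "fit.py", line 16, in fitcan
    r=minimize(cost,[x0[0],x0[1],x0[2]+dy],method='Nelder-Mead',options=dict(initial_simplex=np.array([x0,x0,x0,x0])+np.array([[0,0,dy],[.01,0,dy],[0,.01,dy],[0,0,dy+.2]]),xatol=1e-4,fatol=.1))
    res = _minimize_neldermead(fun, x0, args, callback, bounds=bounds,
                               **options)
    fsim[j] = func(sim[j])
              ~~~~^^^^^^^^
    fx = function(np.copy(x), *(wrapper_args + args))
  File "fit.py", line 13, in cost
    def cost(p): return sum(np.abs(render(c,p[0],p[1],p[2])-m).sum() for c,m in masks.items())
                        ~~~^^^^^^^^^^^^^^^^^^^^^^^^^^^^^^^^^^^^^^^^^^^^^^^^^^^^^^^^^^^^^^^^^^^
  File "fit.py", line 13, in <genexpr>
    def cost(p): return sum(np.abs(render(c,p[0],p[1],p[2])-m).sum() for c,m in masks.items())
                                   ~~~~~~^^^^^^^^^^^^^^^^^^
  File "fit.py", line 9, in render
    uv=np.array([proj(cam,q) for q in Q]);uv=(uv+.5)*S
                 ~~~~^^^^^^^
  File "h.py", line 9, in proj
    c=get_calibration(cam);K=np.array(c['mtx']);T=np.array(c['pose'])
ValueError: time passes only in moves, steps and waits
```

Too many calibration calls, so I'll cache it.

```bash
python3 - <<'E'
from rig import get_calibration,ctrl
import pickle
pickle.dump({n:get_calibration(n) for n in('top','scene','wrist')},open('cal.pkl','wb')); print(ctrl.read_state()['time_s'])
E
sed -i "s/^def save/import pickle\nCAL=pickle.load(open('cal.pkl','rb'))\ndef get_calibration(n): return CAL[n]\ndef save/" h.py
cat > t.py <<'E'
from fit import *
mt=np.load('m_top_can.npy')[0].astype(float); ms=np.load('m_scene_can.npy')[2].astype(float)
x0=np.array([.452,-.288,np.radians(100)])
for M in ({'top':mt},{'scene':ms},{'top':mt,'scene':ms}):
    r=fitcan(M,x0);print(list(M),np.round(r.x[:2],4),round(np.degrees(r.x[2]),1),round(r.fun,1)); 
p=r.x
vis=[]
for n in('top','scene'):
    im=cv2.imread(f'pics/{n}0.png'); e=(render(n,*p)>.5).astype(np.uint8)
    big=cv2.resize(im,None,fx=6,fy=6,interpolation=cv2.INTER_CUBIC); eb=cv2.resize(e,None,fx=6,fy=6,interpolation=cv2.INTER_NEAREST)
    cs,_=cv2.findContours(eb,cv2.RETR_EXTERNAL,cv2.CHAIN_APPROX_NONE);cv2.drawContours(big,cs,-1,(0,0,255),1)
    u,v=proj(n,[p[0],p[1],.045]);u,v=int(u*6),int(v*6);vis.append(big[v-180:v+180,u-180:u+180])
cv2.imwrite('pics/canfit.png',np.hstack(vis))
im=cv2.imread('pics/top0.png');hsv=cv2.cvtColor(im,cv2.COLOR_BGR2HSV)
print(hsv[230,255],hsv[180,235],hsv[300,300],hsv[204,236],hsv[262,233])
E
python3 t.py; python3 -c "
from h import *;print(CAL['wrist'])"
```

```text
1.7
['top'] [ 0.453  -0.2871] 100.5 28.6
['scene'] [ 0.4516 -0.2859] 100.0 47.8
['top', 'scene'] [ 0.4527 -0.2863] 99.8 83.0
[ 14  19 148] [ 16 128 196] [ 21  54 136] [ 12 161  76] [ 12 153 127]
{'mtx': array([[297.75874563,   0.        , 253.90312154],
       [  0.        , 297.75874563, 194.13635391],
       [  0.        ,   0.        ,   1.        ]]), 'mount': array([[-9.08730812e-05, -9.64632952e-01, -2.63596774e-01,
         6.66825331e-02],
       [ 9.99999886e-01, -2.11266422e-04,  4.28387192e-04,
         6.21896699e-04],
       [-4.68925549e-04, -2.63596705e-01,  9.64632861e-01,
        -1.42456785e-01],
       [ 0.00000000e+00,  0.00000000e+00,  0.00000000e+00,
         1.00000000e+00]])}
```

View pics/canfit.png

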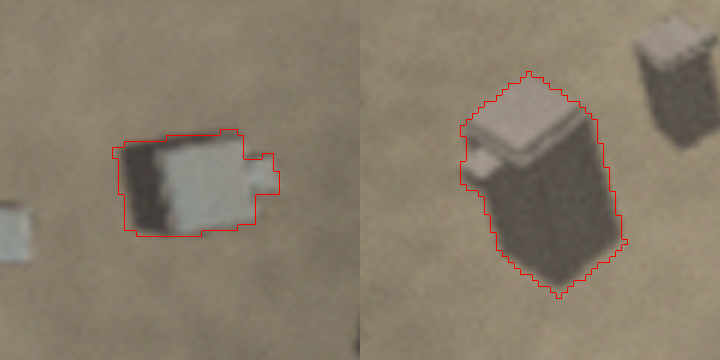

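The fit outlines match the canister in both views: (0.4527, -0.2863), yaw about 100°. Next is the carousel.

```bash
python3 - <<'E'
from h import *
im=cv2.imread('pics/top0.png');hsv=cv2.cvtColor(im,cv2.COLOR_BGR2HSV)
roi=np.zeros(im.shape[:2],np.uint8);cv2.circle(roi,(240,207),56,1,-1)
# disc outline: saturated
sat=((hsv[...,1]>95)&(roi>0)).astype(np.uint8);
sat[254:]=0
cs,_=cv2.findContours(sat,cv2.RETR_EXTERNAL,cv2.CHAIN_APPROX_NONE);c=max(cs,key=cv2.contourArea)
h=cv2.convexHull(c)[:,0]
W=np.array([ray('top',p,.038) for p in c[:,0]])[:,:2]
from scipy.optimize import least_squares
f=lambda p:np.hypot(W[:,0]-p[0],W[:,1]-p[1])-p[2]
r=least_squares(f,[.47,.03,.125],loss='soft_l1',f_scale=.001);print('disc centre,r',r.x,np.abs(r.fun).mean()); 
C=r.x[:2]
# dark: bar & pocket walls
dark=((hsv[...,2]<125)&(hsv[...,1]>90)&(roi>0)).astype(np.uint8);dark[250:]=0
n,l,s,ce=cv2.connectedComponentsWithStats(dark,connectivity=8)
for i in range(1,n):
    if s[i,4]<40: continue
    print(s[i],ce[i])
    pts=np.argwhere(l==i)[:,::-1].astype(np.float32)
    print(cv2.minAreaRect(pts))
    z=.14 if s[i,0]<245 else .05
    w=np.array([ray('top',p,z)[:2] for p in pts]); rc=cv2.minAreaRect((w*1000).astype(np.float32)); print('world z',z,rc, w.mean(0))
    q=w-w.mean(0); ev,V=np.linalg.eigh(q.T@q); print('axis angle',np.degrees(np.arctan2(V[1,1],V[0,1])))
    d=w.mean(0)-C; print('from centre',d*1000,np.hypot(*d),np.degrees(np.arctan2(d[1],d[0])))
# jars
g=((hsv[...,1]<70)&(roi>0)).astype(np.uint8)
n,l,s,ce=cv2.connectedComponentsWithStats(g)
for i in range(1,n):
    if 60<s[i,4]<400 and np.hypot(*(ce[i]-[240,207]))<45:
        w=ray('top',ce[i],.083)[:2]-C;print('jar',s[i,4],np.round(w*1000,1),round(np.hypot(*w)*1000,1),round(np.degrees(np.arctan2(w[1],w[0])),1))
pt=((hsv[...,1]>95)).astype(np.uint8);pt[:258]=0;pt[275:]=0;pt[:,:220]=0;pt[:,245:]=0
P=np.argwhere(pt)[:,::-1];w=np.array([ray('top',p,.022)[:2] for p in P]);
d=w-C; print('pointer',len(P),'dir',np.degrees(np.arctan2(d.mean(0)[1],d.mean(0)[0])),'max r',np.hypot(*d.T).max())
for q in('bottle','dabba','spoon_holder','funnel'):pass
E
```

```text
disc centre,r [0.54841861 0.03057525 0.12339055] 0.0007687587212301683
[259 187  24  24  91] [271.83516484 197.42857143]
((270.23529052734375, 198.44119262695312), (20.372989654541016, 20.130455017089844), 75.96376037597656)
world z 0.05 ((570.77294921875, -51.56861114501953), (55.075687408447266, 54.44828414916992), 15.50495719909668) [ 0.57357366 -0.05574893]
axis angle -159.11321721662586
from centre [ 25.15504893 -86.3241802 ] 0.08991462936284422 -73.75376546805744
[227 199  24  11 147] [238.66666667 203.85034014]
((238.61766052246094, 203.97061157226562), (6.5484619140625, 23.525955200195312), 75.96376037597656)
world z 0.14 ((547.5902709960938, 30.616872787475586), (16.444782257080078, 58.85441589355469), 15.543136596679688) [0.54788402 0.03051295]
axis angle 104.84016582756607
from centre [-0.53458739 -0.06229908] 0.0005382052151906294 -173.35291852705546
jar 178 [ 81.2 -21.6] 84.0 -14.9
jar 181 [59.1 59.9] 84.2 45.4
jar 180 [-22.5  81.4] 84.4 105.5
jar 175 [-59.8 -60.3] 84.9 -134.7
jar 183 [-82.   21.7] 84.9 165.2
pointer 108 dir 172.94841462541837 max r 0.1797881074057798
```

Carousel measurements agree with each other:
- The axis is at (0.548, 0.0305).
- The pocket lies outward along -74.7°, with its centre at (0.571, -0.0515).
- The pointer is along 173°.
- The jars sit on radius 85 mm at the expected angles.

I start by turning the tool to the grasp yaw.

```bash
cat > w.py <<'E'
import sys
from h import *
from scipy.spatial.transform import Rotation as R
def rep(target=None,psi=None):
    s=ctrl.read_state();q=s['tool_rot'];r=R.from_quat([q[1],q[2],q[3],q[0]]).as_matrix()
    y=np.degrees(np.arctan2(r[1,1],r[0,1]))
    print('t',round(s['time_s'],2),'pos',np.round(s['position'],4),'psi',round(y,2),'tilt',round(np.degrees(np.arccos(-r[2,2])),2),'j',np.round(s['joints'],2),'F',np.round(s['contact_force'],1),'w',round(s['gripper_width'],3))
    if target is not None:
        print('delta tool cm',np.round(r.T@(np.array(target)-s['position'])*100,2))
    if psi is not None: print('turn (tool z, +cw)',round((y-psi+180)%360-180,2))
if __name__=='__main__':
    a=[float(v) for v in sys.argv[1:]]
    rep(a[:3] if len(a)>=3 else None,a[3] if len(a)>3 else None)
E
python3 -m jog '[[[1,0,0,0,-7.1],[1,0,0,0,-7.1],[1,0,0,0,-7.1],[1,0,0,0,-7.1],[1,0,0,0,-7.1]]]'
python3 -m jog '[[[1,0,0,0,-7.1],[1,0,0,0,-7.1],[1,0,0,0,-7.1],[1,0,0,0,-7.1],[1,0,0,0,-7.1]]]'
python3 -m jog '[[[1,0,0,0,-7.1],[1,0,0,0,-7.1],[1,0,0,0,-7.1],[1,0,0,0,-7.1],[1,0,0,0,-7.1]]]'
python3 -m jog '[[[1,0,0,0,-7.1],[1,0,0,0,0]]]'
python3 w.py .4527 -.2863 .2 190
```

```text
time_s: 2.12
position: [0.1287, 0.509, 0.2313]
tool_rot: [-0.0, -0.188, 0.982, -0.0]
contact_force: [-0.9, 0.9, -0.2]
gripper_width: 0.996
time_s: 2.53
position: [0.1288, 0.509, 0.2313]
tool_rot: [0.0, -0.478, 0.878, 0.0]
contact_force: [-0.3, 0.1, -0.0]
gripper_width: 1.0
time_s: 2.95
position: [0.1288, 0.509, 0.2313]
tool_rot: [-0.0, 0.723, -0.691, 0.0]
contact_force: [0.1, 0.3, -1.0]
gripper_width: 1.002
time_s: 3.12
position: [0.1288, 0.509, 0.2313]
tool_rot: [0.0, 0.765, -0.645, -0.0]
contact_force: [-0.2, -0.4, 0.2]
gripper_width: 0.997
t 3.12 pos [0.1288 0.509  0.2313] psi -170.27 tilt 0.0 j [ 1.18  0.29 -0.15  1.13  0.   -0.56] F [-0.2 -0.4  0.2] w 0.997
delta tool cm [ 83.86 -18.49   3.13]
turn (tool z, +cw) -0.27
```

```bash

python3 -m jog '[[[1,2.5,-0.55,0,0],[1,3.5,-0.77,0,0],[1,3.5,-0.77,0,0],[1,3.5,-0.77,0,0],[1,3.5,-0.77,0,0]]]' >/dev/null
python3 -m jog '[[[1,3.5,-0.77,0,0],[1,3.5,-0.77,0,0],[1,3.5,-0.77,0,0],[1,3.5,-0.77,0,0],[1,3.5,-0.77,0,0]]]' >/dev/null
python3 -m jog '[[[1,3.5,-0.77,0,0],[1,3.5,-0.77,0,0],[1,3.5,-0.77,0,0],[1,3.5,-0.77,0,0],[1,3.5,-0.77,0,0]]]' >/dev/null
python3 -m jog '[[[1,3.5,-0.77,0,0],[1,3.5,-0.77,0,0],[1,3.5,-0.77,0,0],[1,2.5,-0.5,0,0],[1,0,0,0,0]]]' 
python3 w.py .4527 -.2863 .2 190
```

```text
time_s: 4.78
position: [0.3755, -0.1084, 0.2314]
tool_rot: [0.0, 0.76, -0.65, 0.001]
contact_force: [-1.0, 0.9, 0.3]
gripper_width: 1.003
t 4.78 pos [ 0.3755 -0.1084  0.2314] psi -171.07 tilt 0.13 j [-0.47  0.03 -0.47  1.07 -0.   -2.19] F [-1.   0.9  0.3] w 1.003
delta tool cm [18.77 -4.86  3.18]
turn (tool z, +cw) -1.07
```

```bash

python3 -m jog '[[[1,3.2,-0.82,0.5,-1],[1,3.2,-0.82,0.5,0],[1,3.2,-0.82,0.5,0],[1,3.2,-0.82,0.5,0],[1,3.2,-0.82,0.5,0]]]' >/dev/null
python3 -m jog '[[[1,1.8,-0.5,0.2,0],[1,0.5,-0.1,0,0],[1,0,0,0,0],[1,0,0,0,0]]]' >/dev/null
python3 w.py .4527 -.2863 .2 190
python3 - <<'E'
from h import *
s=ctrl.read_state();im=read_camera('wrist');save('w1',im)
print([(np.round(m['uv'],1).tolist(),round(float(m['p']),2)) for m in mark_of('spout','wrist')])
E
```

```text
t 5.53 pos [ 0.4519 -0.275   0.2043] psi -169.7 tilt 0.07 j [-0.69  0.32 -0.19  1.07  0.   -2.44] F [-0.1  0.2 -0.2] w 1.004
delta tool cm [1.13 0.12 0.42]
turn (tool z, +cw) 0.3
[([258.9, 267.1], 0.8), ([333.7, 100.7], 0.65), ([256.2, 136.0], 0.6)]
```

View pics/w1.png

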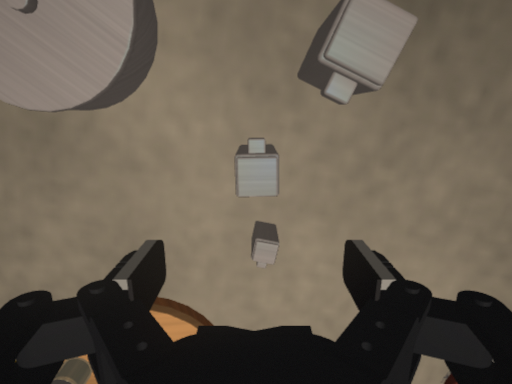

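The wrist view shows the middle canister at (257,170), spout up in the picture and square to the jaws. I'll check that against the fitted pose.

```bash
cat >> h.py <<'E'
def setwrist(s=None):
    from scipy.spatial.transform import Rotation as R
    s=s or ctrl.read_state();q=s['tool_rot'];T=np.eye(4);T[:3,:3]=R.from_quat([q[1],q[2],q[3],q[0]]).as_matrix();T[:3,3]=s['position']
    CAL['wrist']={'mtx':CAL['wrist']['mtx'],'pose':T@np.array(pickle.load(open('cal.pkl','rb'))['wrist']['mount'])}
E
python3 - <<'E'
from fit import *
setwrist()
print(proj('wrist',[.4527,-.2863,.09]))
im=cv2.imread('pics/w1.png')
R=regions_of('canister','wrist')
for r in R: print(r['bbox'],r['p'])
m=[r for r in R if abs((r['bbox'][0]+r['bbox'][2])/2-257)<15 and r['bbox'][3]<215]
M=m[0]['pixels'].astype(float)
r=fitcan({'wrist':M},np.array([.4527,-.2863,np.radians(100)]));print(r.x[:2],np.degrees(r.x[2]),r.fun)
big=cv2.resize(im,None,fx=3,fy=3,interpolation=cv2.INTER_CUBIC)
for p,c in((r.x,(0,0,255)),((.4527,-.2863,np.radians(100)),(0,255,0))):
    e=cv2.resize((render('wrist',*p)>.5).astype(np.uint8),None,fx=3,fy=3,interpolation=cv2.INTER_NEAREST)
    cs,_=cv2.findContours(e,cv2.RETR_EXTERNAL,cv2.CHAIN_APPROX_NONE);cv2.drawContours(big,cs,-1,c,1)
cv2.imwrite('pics/w1f.png',big[330:690,570:970])
E
```

```text
[254.61617481 177.56185202]
[297.1, 0.0, 414.4, 103.7] 0.97
[231.2, 139.7, 277.8, 197.0] 0.93
[249.6, 219.8, 278.4, 269.9] 0.75
[51.2, 294.2, 212.8, 384.0] 0.31
[ 0.45144193 -0.28694321] 101.69639224283576 113.88627450980394
```

View pics/w1f.png

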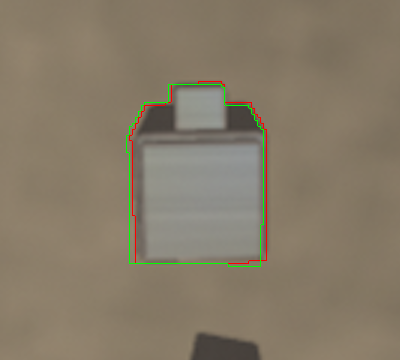

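The fit agrees within 1–2 mm. I move above the canister and go down.

```bash

python3 -m jog '[[[1,1.16,0.03,0,0],[1,0,0,2,0],[1,0,0,3,0],[1,0,0,3,0],[1,0,0,3,0]]]' >/dev/null
python3 -m jog '[[[1,0,0,2.5,0],[1,0,0,1.5,0],[1,0,0,0.5,0],[1,0,0,0,0]]]' 
python3 w.py .4517 -.2866 .036 190.5
```

```text
time_s: 6.43
position: [0.4536, -0.2871, 0.0485]
tool_rot: [0.0, 0.768, -0.64, -0.001]
contact_force: [-0.4, 0.0, 0.4]
gripper_width: 1.002
t 6.43 pos [ 0.4536 -0.2871  0.0485] psi -169.6 tilt 0.1 j [-0.7   0.49 -0.38  0.7  -0.   -2.45] F [-0.4  0.   0.4] w 1.002
delta tool cm [-0.08  0.18  1.25]
turn (tool z, +cw) -0.1
```

```bash

python3 -m jog '[[[1,-0.08,0.18,0.6,0],[1,0,0,0.6,0],[-0.4,0,0,0,0],[-0.6,0,0,0,0],[-0.8,0,0,0,0]]]' 50
python3 -m jog '[[[-1,0,0,0,0],[-1,0,0,0,0],[-1,0,0,0,0],[-1,0,0,0,0],[-1,0,0,0,0]]]' 50
python3 -m jog '[[[-1,0,0,0,0],[-1,0,0,0,0],[-1,0,0,0,0],[-1,0,0,0,0]]]' 50
python3 w.py .4517 -.2866 .2 195.3
```

```text
time_s: 6.85
position: [0.4526, -0.2873, 0.0378]
tool_rot: [0.0, 0.768, -0.64, 0.0]
contact_force: [-1.0, 0.3, 0.7]
gripper_width: 0.605
time_s: 7.27
position: [0.4525, -0.2873, 0.0379]
tool_rot: [0.0, 0.768, -0.64, 0.0]
contact_force: [-0.4, 1.2, 6.3]
gripper_width: 0.459
time_s: 7.6
position: [0.4525, -0.2873, 0.0378]
tool_rot: [0.0, 0.768, -0.64, 0.0]
contact_force: [-0.8, 0.3, 5.5]
gripper_width: 0.461
t 7.6 pos [ 0.4525 -0.2873  0.0378] psi -169.6 tilt 0.05 j [-0.7   0.5  -0.4   0.67 -0.   -2.45] F [-0.8  0.3  5.5] w 0.461
delta tool cm [ -0.07   0.06 -16.22]
turn (tool z, +cw) -4.9
```

Gripped, with a 39 mm opening that matches the canister. Lifting.

```bash

python3 -m jog '[[[-1,0,0,-0.7,0],[-1,0,0,-1.5,0],[-1,0,0,-2.5,0],[-1,0,0,-2.5,0],[-1,0,0,-2,0]]]' >/dev/null
python3 -m jog '[[[-1,0,0,-1,-2.5],[-1,0,0,0,-2.4],[-1,0,0,0,0],[-1,0,0,0,0]]]' >/dev/null
python3 w.py .5706 -.0515 .138 195.3
python3 - <<'E'
from h import *
save('w2',read_camera('wrist'));save('s2',read_camera('scene')[130:290,60:320])
E
```

```text
t 8.35 pos [ 0.4521 -0.2869  0.1394] psi -164.77 tilt 0.01 j [-0.7   0.38 -0.28  0.91  0.   -2.54] F [-0.4 -0.2 -1.8] w 0.462
delta tool cm [-19.59 -17.62   0.14]
turn (tool z, +cw) -0.07
```

View pics/w2.png

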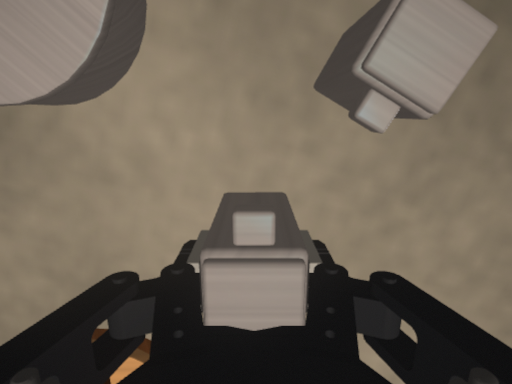

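View pics/s2.png

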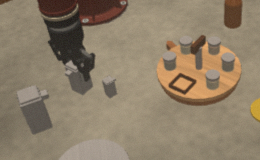

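```bash
python3 - <<'E'
from h import *
M=np.array(pickle.load(open('cal.pkl','rb'))['wrist']['mount']);K=CAL['wrist']['mtx']
def pt(P):
    p=K@(M[:3,:3].T@(np.array(P)-M[:3,3]));return p[:2]/p[2]
# tool coords: z down; underside at tool z=+.0378
for dx in(-.003,0,.003):
    print(dx,'lid front L/R',[pt([dx+.018,y,.0378-.09]).round(1) for y in(-.018,.018)],'body front',pt([dx+.02,0,.0378-.084]).round(1),'body bottom corners',[pt([dx+.02,y,.0378]).round(1) for y in(-.02,.02)],'spout tip top',[pt([dx+.033,y,.0378-.08]).round(1) for y in (-.008,.008)])
im=cv2.imread('pics/w2.png');cv2.imwrite('pics/w2c.png',cv2.resize(im[180:340,180:330],None,fx=3.7,fy=3.7,interpolation=cv2.INTER_CUBIC))
E
```

```text
-0.003 lid front L/R [array([198.7, 271.2]), array([305.2, 271.2])] body front [252.  257.5] body bottom corners [array([220.9, 194.8]), array([284.6, 194.8])] spout tip top [array([229.6, 219.2]), array([274.4, 219.2])]
0 lid front L/R [array([198.3, 263.2]), array([305.6, 263.2])] body front [252.  249.8] body bottom corners [array([220.8, 190.2]), array([284.8, 190.2])] spout tip top [array([229.5, 211.2]), array([274.6, 211.2])]
0.003 lid front L/R [array([197.8, 255.1]), array([306., 255.])] body front [252. 242.] body bottom corners [array([220.7, 185.5]), array([284.9, 185.5])] spout tip top [array([229.3, 203.1]), array([274.7, 203.1])]
```

View pics/w2c.png

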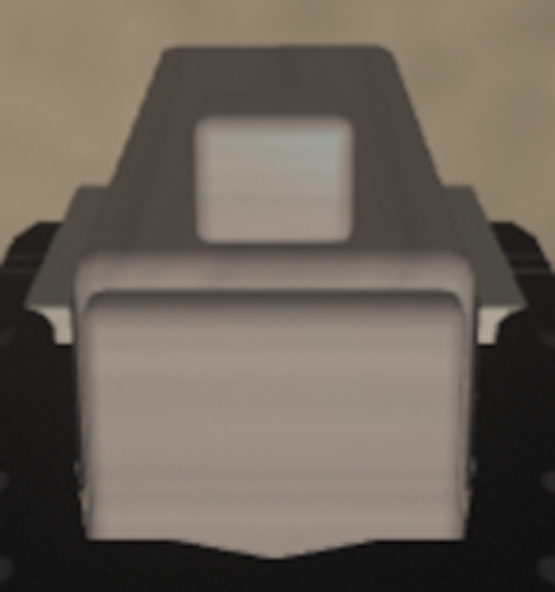

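The canister is centred in the hand to within about 1 mm and upright, so I carry it over the pocket.

```bash

python3 -m jog '[[[-1,-1.5,-1.35,0,0],[-1,-2.5,-2.25,0,0],[-1,-2.5,-2.25,0,0],[-1,-2.5,-2.25,0,0],[-1,-2.5,-2.25,0,0]]]' >/dev/null
python3 -m jog '[[[-1,-2.5,-2.25,0,0],[-1,-2.5,-2.25,0,0],[-1,-2,-1.8,0,0],[-1,-1,-0.9,0,0],[-1,0,0,0,0]]]' >/dev/null
python3 -m jog '[[[-1,0,0,0,0],[-1,0,0,0,0]]]' >/dev/null
python3 w.py .5706 -.0515 .0758 195.3
```

```text
t 9.45 pos [ 0.5695 -0.0534  0.139 ] psi -164.75 tilt 0.06 j [-0.22  0.44 -0.18  0.95 -0.   -2.06] F [-0.3  0.2 -1.4] w 0.457
delta tool cm [-0.15 -0.16  6.32]
turn (tool z, +cw) -0.05
```

```bash

python3 -m jog '[[[-1,-0.15,-0.16,1,0],[-1,0,0,1.5,0],[-1,0,0,1,0],[-1,0,0,0,0],[-1,0,0,0,0]]]' >/dev/null
python3 w.py .5706 -.0515 .0758 195.3
python3 - <<'E'
from h import *
save('w3',read_camera('wrist'));im=read_camera('scene')[150:260,180:330];save('s3',cv2.resize(im,None,fx=5,fy=5,interpolation=cv2.INTER_CUBIC))
im=read_camera('top')[130:280,170:310];save('t3',cv2.resize(im,None,fx=4,fy=4,interpolation=cv2.INTER_CUBIC))
E
```

```text
t 9.87 pos [ 0.5704 -0.0512  0.1036] psi -164.75 tilt 0.1 j [-0.22  0.48 -0.22  0.87 -0.   -2.05] F [ 0.4 -0.  -1.4] w 0.465
delta tool cm [ 0.04 -0.02  2.78]
turn (tool z, +cw) -0.05
```

View pics/w3.png

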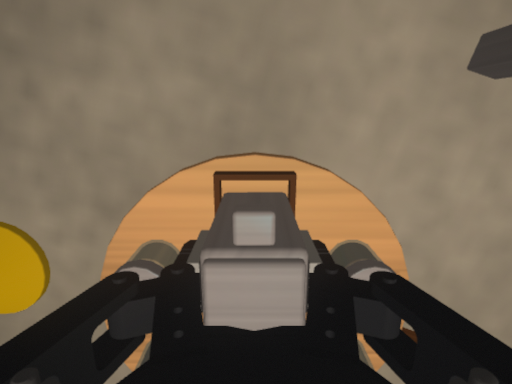

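View pics/s3.png

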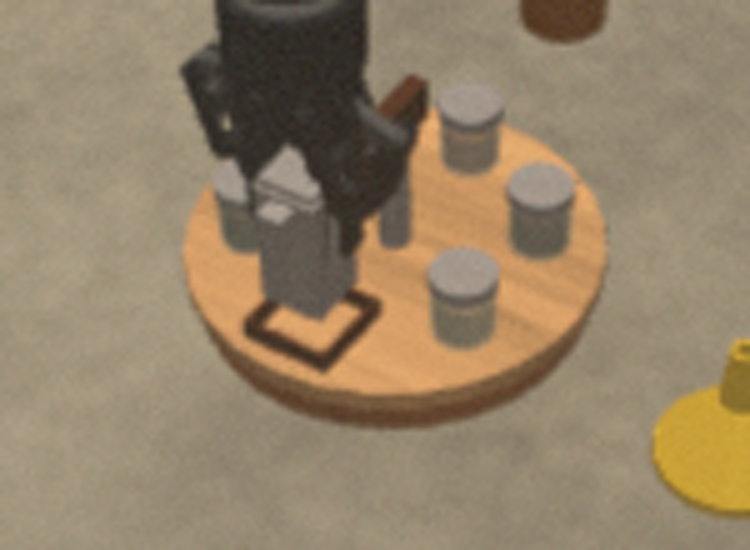

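View pics/t3.png

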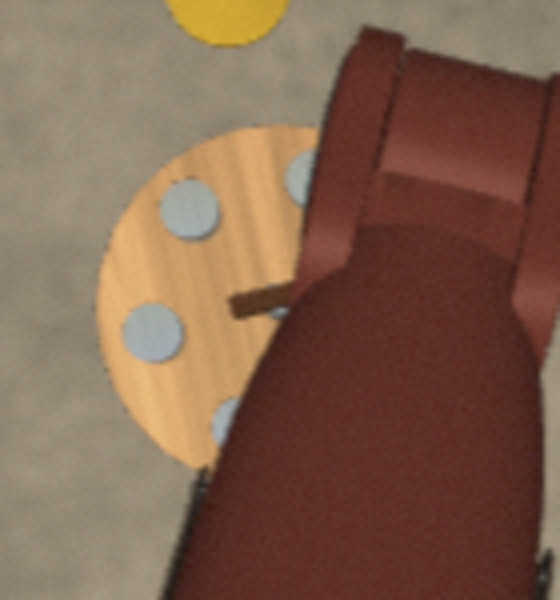

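The pocket shows ahead of the canister at u 213–297 in the wrist view. I compare its outer wall with the prediction.

```bash
python3 - <<'E'
from h import *
setwrist()
C=np.array([.5706,-.0515]);a=np.radians(-74.7);o=np.array([np.cos(a),np.sin(a)]);t=np.array([-o[1],o[0]])
for nm,r in(('outer',.028),('inner',.024)):
    print(nm,[proj('wrist',[*(C+o*r+t*s*r),.05]).round(1) for s in(-1,1)])
im=cv2.imread('pics/w3.png');cv2.imwrite('pics/w3c.png',cv2.resize(im[150:230,195:315],None,fx=6,fy=6,interpolation=cv2.INTER_CUBIC))
E
```

```text
outer [array([296.1, 172.1]), array([213. , 172.1])]
inner [array([290. , 177.9]), array([219.1, 177.9])]
```

View pics/w3c.png

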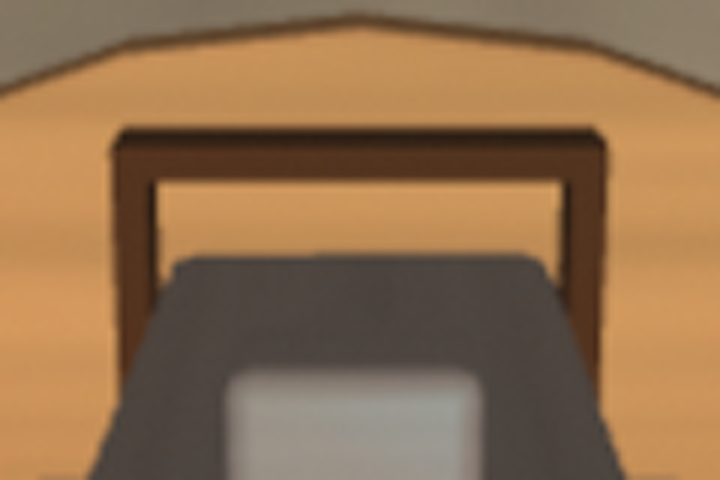

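The prediction matches within 1 px, so I lower the canister.

```bash

python3 -m jog '[[[-1,0.04,-0.02,0.9,0],[-1,0,0,0.8,0],[-1,0,0,0.5,0],[-1,0,0,0.3,0],[-1,0,0,0,0]]]'
python3 w.py .5706 -.0515 .0758 195.3
```

```text
time_s: 10.43
position: [0.5708, -0.0509, 0.0782]
tool_rot: [0.0, 0.795, -0.607, -0.001]
contact_force: [-0.4, -0.4, -0.8]
gripper_width: 0.463
t 10.43 pos [ 0.5708 -0.0509  0.0782] psi -164.7 tilt 0.1 j [-0.22  0.51 -0.25  0.81  0.   -2.05] F [-0.4 -0.4 -0.8] w 0.463
delta tool cm [0.05 0.04 0.24]
turn (tool z, +cw) 0.0
```

```bash

python3 -m jog '[[[-1,0.05,0.04,0.12,0],[-1,0,0,0.12,0],[-1,0,0,0,0]]]'
python3 w.py .5706 -.0515 .0758 195.3
```

```text
time_s: 10.68
position: [0.5713, -0.0517, 0.0769]
tool_rot: [-0.0, 0.795, -0.607, 0.0]
contact_force: [0.1, -0.6, -1.4]
gripper_width: 0.459
t 10.68 pos [ 0.5713 -0.0517  0.0769] psi -164.7 tilt 0.01 j [-0.22  0.51 -0.25  0.81 -0.   -2.06] F [ 0.1 -0.6 -1.4] w 0.459
delta tool cm [-0.04  0.07  0.11]
turn (tool z, +cw) 0.0
```

```bash

python3 -m jog '[[[-1,0,0.05,0.1,0],[-1,0,0,0.05,0],[-1,0,0,0,0]]]'
python3 w.py .5706 -.0515 .0758 195.3
```

```text
time_s: 10.93
position: [0.5711, -0.0518, 0.0759]
tool_rot: [-0.0, 0.795, -0.607, 0.0]
contact_force: [-0.1, 0.2, 2.9]
gripper_width: 0.464
t 10.93 pos [ 0.5711 -0.0518  0.0759] psi -164.7 tilt 0.05 j [-0.22  0.51 -0.25  0.81  0.   -2.06] F [-0.1  0.2  2.9] w 0.464
delta tool cm [-0.04  0.04  0.01]
turn (tool z, +cw) 0.0
```

Contact came at the expected height. Opening partway, then lifting.

```bash

python3 -m jog '[[[0.0,0,0,0,0],[0.2,0,0,0,0],[0.3,0,0,0,0],[0.3,0,0,0,0],[0.3,0,0,0,0]]]'
python3 -m jog '[[[0.3,0,0,-0.7,0],[0.3,0,0,-2,0],[0.3,0,0,-3,0],[0.3,0,0,-3,0],[0.3,0,0,-3,0]]]'
python3 -m jog '[[[0.3,0,0,-1.5,0],[0.3,0,0,-1,0],[0.3,0,0,0,0],[0.3,0,0,0,0]]]'
python3 w.py .548 .0305 .2 195.3
python3 - <<'E'
from h import *
save('w4',read_camera('wrist'));im=read_camera('scene')[150:260,180:330];save('s4',cv2.resize(im,None,fx=5,fy=5,interpolation=cv2.INTER_CUBIC))
E
```

```text
time_s: 11.35
position: [0.5707, -0.0518, 0.0753]
tool_rot: [0.0, 0.795, -0.607, -0.0]
contact_force: [1.0, 0.2, -0.6]
gripper_width: 0.65
time_s: 11.77
position: [0.5705, -0.0517, 0.1942]
tool_rot: [0.0, 0.795, -0.607, -0.0]
contact_force: [1.4, -0.3, -0.0]
gripper_width: 0.654
time_s: 12.1
position: [0.5707, -0.0518, 0.2171]
tool_rot: [0.0, 0.795, -0.607, 0.0]
contact_force: [0.5, -0.2, -0.6]
gripper_width: 0.654
t 12.1 pos [ 0.5707 -0.0518  0.2171] psi -164.7 tilt 0.0 j [-0.22  0.39 -0.05  1.13 -0.   -2.06] F [ 0.5 -0.2 -0.6] w 0.654
delta tool cm [-8.54  0.02  1.71]
turn (tool z, +cw) -0.0
```

View pics/w4.png

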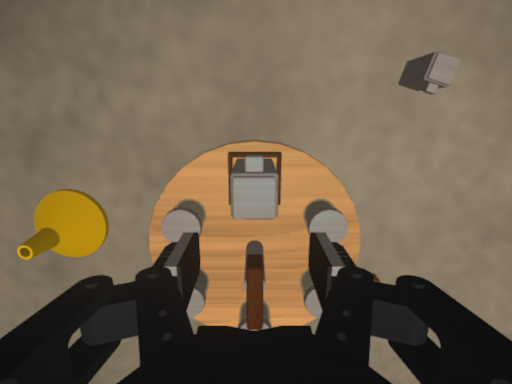

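View pics/s4.png

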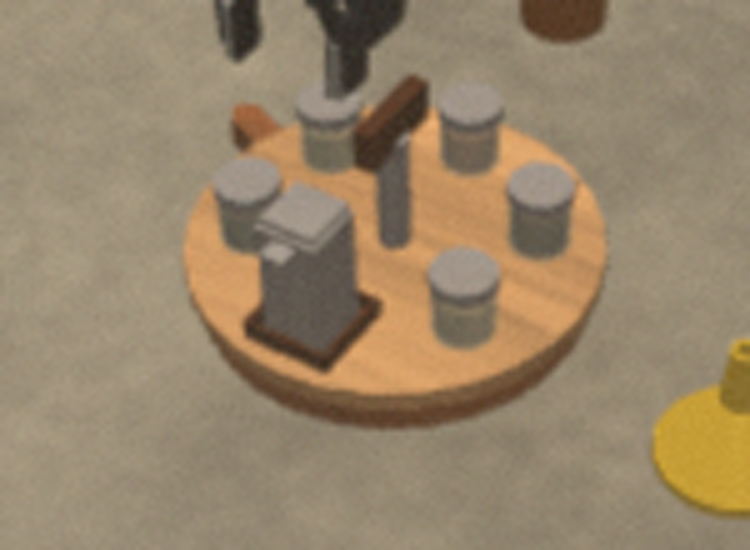

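The canister is seated in the pocket with its spout outward, and the turntable has not moved. Now to the handle, keeping the fingertips above 112 mm because the post is wider than the bar.

```bash

python3 -m jog '[[[0.3,-2,0,0,0],[0.3,-3,0,0,0],[0.3,-2.5,0.02,0,0],[0.3,-1.04,0,0,0],[0.3,0,0,0,0]]]' >/dev/null
python3 -m jog '[[[0.3,0,0,0,0],[0.3,0,0,0,0]]]' >/dev/null
python3 w.py .548 .0305 .115 195.3
python3 - <<'E'
from h import *
im=read_camera('wrist');save('w5',im)
E
```

```text
t 12.78 pos [0.5481 0.0298 0.2169] psi -164.72 tilt 0.04 j [-0.08  0.34 -0.11  1.11 -0.   -1.92] F [-0.3 -0.1 -0.1] w 0.649
delta tool cm [-7.000e-02 -1.000e-02  1.019e+01]
turn (tool z, +cw) -0.02
```

View pics/w5.png

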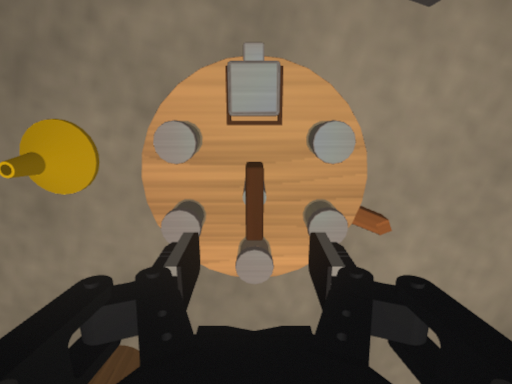

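```bash

python3 -m jog '[[[0.3,-0.07,0,2,0],[0.3,0,0,3,0],[0.3,0,0,2.5,0],[0.3,0,0,1.5,0],[0.3,0,0,0.8,0]]]' >/dev/null
python3 -m jog '[[[0.3,0,0,0.3,0],[0.3,0,0,0,0]]]' >/dev/null
python3 w.py .548 .0305 .115 195.3
python3 - <<'E'
from h import *
im=cv2.imread('pics/w5.png');cv2.imwrite('pics/w5c.png',cv2.resize(im[190:250,330:410],None,fx=8,fy=8,interpolation=cv2.INTER_CUBIC))
im=cv2.imread('pics/top0.png');cv2.imwrite('pics/t0c.png',cv2.resize(im[240:280,210:260],None,fx=14,fy=14,interpolation=cv2.INTER_CUBIC))
E
```

```text
t 13.42 pos [0.548  0.0307 0.1162] psi -164.74 tilt 0.03 j [-0.08  0.43 -0.27  0.87 -0.   -1.91] F [-0.   0.4  0.3] w 0.65
delta tool cm [0.02 0.   0.12]
turn (tool z, +cw) -0.04
```

View pics/w5c.png

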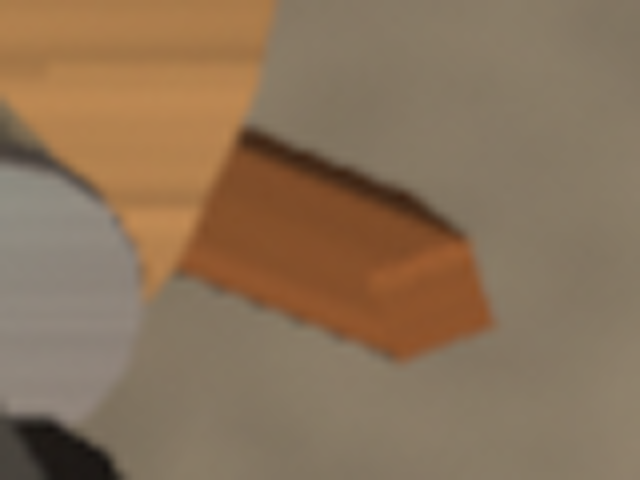

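View pics/t0c.png

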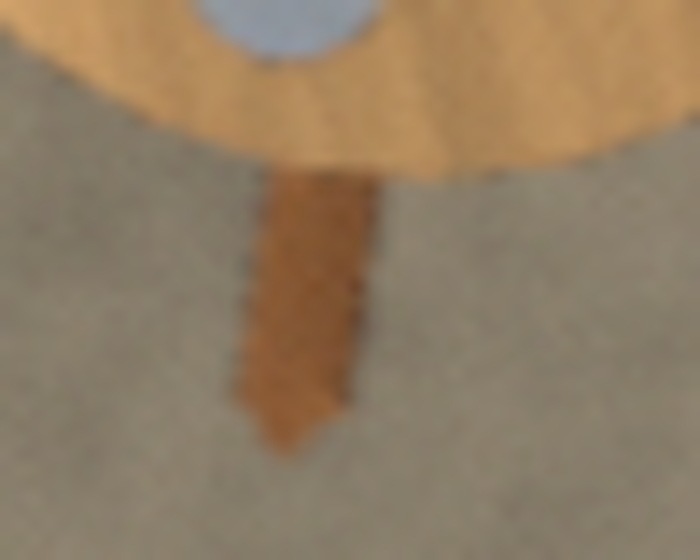

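```bash
python3 - <<'E'
from h import *
p=np.radians(-164.72);y=np.array([np.cos(p),np.sin(p),0]);z=np.array([0,0,-1.]);x=np.cross(y,z)
T=np.eye(4);T[:3,:3]=np.c_[x,y,z];T[:3,3]=[.5481,.0298,.2169]
CAL['wrist']={'mtx':CAL['wrist']['mtx'],'pose':T@np.array(CAL['wrist']['mount'])}
C=np.array([.548,.0306])
A=lambda d:round(float(np.degrees(np.arctan2(d[1],d[0]))),2)
f=lambda u,v:ray('wrist',(330+u/8-.44,190+v/8-.44),.022)[:2]
tip=f(492,325);print('wrist tip',tip,A(tip-C),np.hypot(*(tip-C)))
sh=(f(400,360)+f(467,238))/2;print('mid sh',sh,A(sh-C));
for a,b in(((180,270),(400,360)),((245,148),(467,238))): print('edge dir',A(f(*b)-f(*a)))
g=lambda u,v:ray('top',(210+u/14-.46,240+v/14-.46),.022)[:2]
tip=g(287,458);print('top tip',tip,A(tip-C),np.hypot(*(tip-C)))
sh=(g(237,397)+g(350,405))/2;print(A(sh-C))
for a,b in(((268,175),(237,397)),((378,180),(350,405))): print('edge',A(g(*b)-g(*a)))
E
```

```text
wrist tip [0.36790907 0.05411802] 172.56 0.181620044301275
mid sh [0.37807083 0.05259002] 172.63
edge dir 172.49
edge dir 173.01
top tip [0.36925036 0.05202157] 173.17 0.18002865762467
173.04
edge 173.75
edge 174.52
```

The pointer angle is 172.9° ±0.3, so the turn is about 112.4° clockwise, ending at psi about 82.9°. Gripping the handle.

```bash

python3 -m jog '[[[0,0,0,0,0],[-0.4,0,0,0,0],[-0.7,0,0,0,0],[-1,0,0,0,0],[-1,0,0,0,0]]]' 60
python3 -m jog '[[[-1,0,0,0,0],[-1,0,0,0,0],[-1,0,0,0,0],[-1,0,0,0,0]]]' 60
python3 w.py .548 .0305 .115 82.9
```

```text
time_s: 13.83
position: [0.5478, 0.0309, 0.1179]
tool_rot: [0.0, 0.795, -0.607, 0.001]
contact_force: [-6.5, -1.7, 13.0]
gripper_width: 0.148
time_s: 14.17
position: [0.5477, 0.0309, 0.1179]
tool_rot: [0.0, 0.795, -0.607, 0.001]
contact_force: [-6.7, -2.1, 12.4]
gripper_width: 0.148
t 14.17 pos [0.5477 0.0309 0.1179] psi -164.7 tilt 0.06 j [-0.08  0.42 -0.27  0.87 -0.   -1.91] F [-6.7 -2.1 12.4] w 0.148
delta tool cm [ 0.04 -0.01  0.29]
turn (tool z, +cw) 112.4
```

```bash

python3 -m jog '[[[-1,0,0.03,-0.1,0],[-1,0,0,0,0],[-1,0,0,0,0]]]'
python3 w.py .548 .0305 .115 82.9
```

```text
time_s: 14.42
position: [0.5477, 0.0309, 0.1179]
tool_rot: [0.0, 0.795, -0.607, 0.0]
contact_force: [-3.5, -2.7, 5.3]
gripper_width: 0.148
t 14.42 pos [0.5477 0.0309 0.1179] psi -164.7 tilt 0.04 j [-0.08  0.42 -0.27  0.87 -0.   -1.91] F [-3.5 -2.7  5.3] w 0.148
delta tool cm [ 0.05 -0.02  0.29]
turn (tool z, +cw) 112.4
```

```bash

python3 -m jog '[[[-1,0,0,-0.05,1.5],[-1,0,0,0,3],[-1,0,0,0,4],[-1,0,0,0,4],[-1,0,0,0,4]]]'
python3 w.py .548 .0305 .1179 82.9
```

```text
time_s: 14.83
position: [0.5475, 0.0308, 0.118]
tool_rot: [-0.0, -0.698, 0.716, -0.0]
contact_force: [-1.4, -2.6, 1.3]
gripper_width: 0.148
t 14.83 pos [0.5475 0.0308 0.118 ] psi 178.6 tilt 0.04 j [-0.08  0.42 -0.27  0.87 -0.   -1.62] F [-1.4 -2.6  1.3] w 0.148
delta tool cm [ 0.03 -0.05  0.01]
turn (tool z, +cw) 95.7
```

```bash

python3 -m jog '[[[-1,0,0,0,4],[-1,0,0,0,4],[-1,0,0,0,4],[-1,0,0,0,4],[-1,0,0,0,4]]]'
python3 -m jog '[[[-1,0,0,0,4],[-1,0,0,0,4],[-1,0,0,0,4],[-1,0,0,0,4],[-1,0,0,0,4]]]'
python3 -m jog '[[[-1,0,0,0,4],[-1,0,0,0,4],[-1,0,0,0,4],[-1,0,0,0,4],[-1,0,0,0,4]]]'
python3 w.py .548 .0305 .1179 82.9
```

```text
time_s: 15.25
position: [0.5472, 0.0309, 0.118]
tool_rot: [-0.0, -0.564, 0.826, -0.0]
contact_force: [-3.8, -2.0, 2.3]
gripper_width: 0.154
time_s: 15.67
position: [0.5469, 0.0311, 0.1179]
tool_rot: [-0.001, -0.412, 0.911, 0.0]
contact_force: [-4.9, -2.3, 3.9]
gripper_width: 0.151
time_s: 16.08
position: [0.5467, 0.0313, 0.1179]
tool_rot: [-0.001, -0.247, 0.969, 0.0]
contact_force: [-4.4, 0.5, 4.2]
gripper_width: 0.152
t 16.08 pos [0.5467 0.0313 0.1179] psi 118.62 tilt 0.09 j [-0.08  0.42 -0.27  0.88 -0.   -0.58] F [-4.4  0.5  4.2] w 0.152
delta tool cm [-0.08 -0.13  0.  ]
turn (tool z, +cw) 35.72
```

```bash

python3 -m jog '[[[-1,0,0,0,4],[-1,0,0,0,4],[-1,0,0,0,4],[-1,0,0,0,4],[-1,0,0,0,4]]]'
python3 -m jog '[[[-1,0,0,0,4],[-1,0,0,0,3.5],[-1,0,0,0,2],[-1,0,0,0,1],[-1,0,0,0,0.5]]]'
python3 -m jog '[[[-1,0,0,0,0],[-1,0,0,0,0],[-1,0,0,0,0]]]'
python3 w.py .548 .0305 .1179 82.9
python3 - <<'E'
from h import *
im=read_camera('wrist');save('w6',im);im=read_camera('scene');save('s6',cv2.resize(im[150:260,180:330],None,fx=5,fy=5,interpolation=cv2.INTER_CUBIC));save('s6full',im);im=read_camera('top');save('t6',im)
E
```

```text
time_s: 16.5
position: [0.5466, 0.0316, 0.118]
tool_rot: [-0.001, -0.075, 0.997, 0.0]
contact_force: [-5.7, 1.8, 4.7]
gripper_width: 0.15
time_s: 16.92
position: [0.5466, 0.0317, 0.1179]
tool_rot: [-0.001, 0.019, 1.0, 0.0]
contact_force: [-5.1, 2.1, 4.2]
gripper_width: 0.146
time_s: 17.17
position: [0.5466, 0.0317, 0.1179]
tool_rot: [-0.001, 0.019, 1.0, 0.0]
contact_force: [-4.8, 2.2, 4.9]
gripper_width: 0.152
t 17.17 pos [0.5466 0.0317 0.1179] psi 87.83 tilt 0.11 j [-0.08  0.42 -0.27  0.88  0.   -0.04] F [-4.8  2.2  4.9] w 0.152
delta tool cm [-0.14 -0.12  0.  ]
turn (tool z, +cw) 4.93
```

View pics/w6.png

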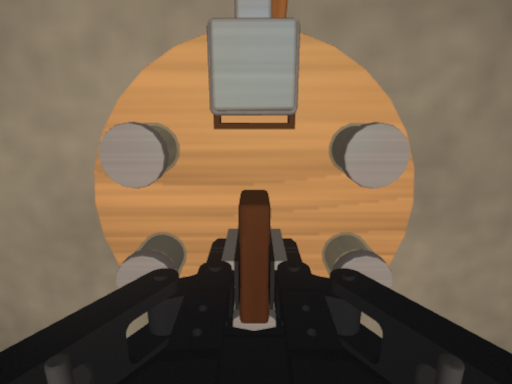

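View pics/s6.png

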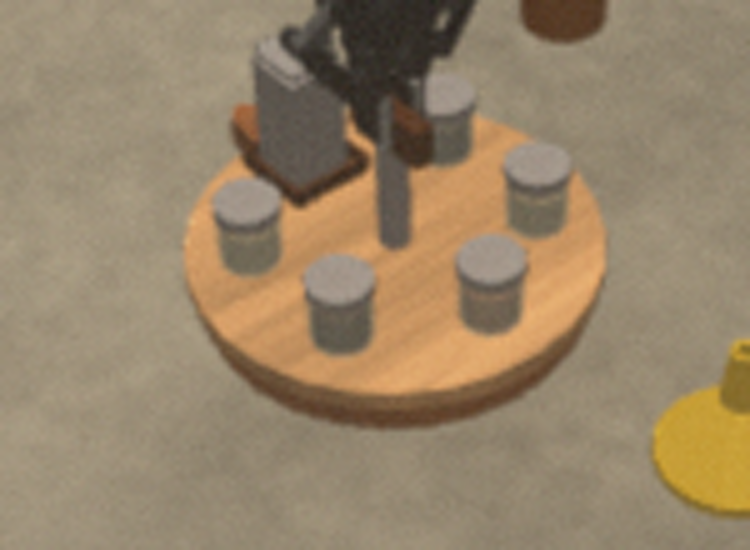

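View pics/t6.png

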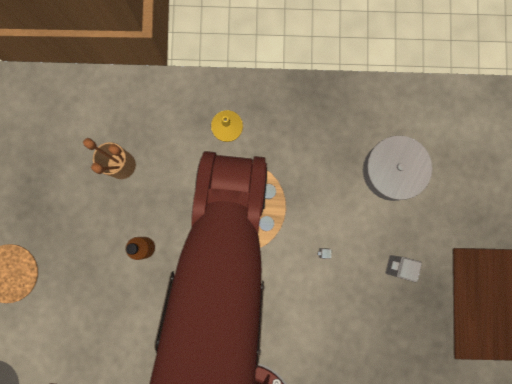

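Following well. Turning the last 4.9° and easing off the side force.

```bash

python3 -m jog '[[[-1,0.04,0.02,-0.03,1.5],[-1,0,0,0,1.8],[-1,0,0,0,1],[-1,0,0,0,0.6],[-1,0,0,0,0]]]'
python3 -m jog '[[[-1,0,0,0,0],[-1,0,0,0,0],[-1,0,0,0,0]]]'
python3 w.py .548 .0305 .1179 82.9
python3 - <<'E'
from h import *
setwrist()
im=read_camera('wrist');save('w7',im);im=read_camera('scene');save('s7f',im);save('s7',cv2.resize(im[150:260,180:330],None,fx=5,fy=5,interpolation=cv2.INTER_CUBIC))
C=np.array([.5475,.031])
# where pointer line (172.9) would appear vs pocket
for a in(172.4,172.9,173.4):
    o=np.array([np.cos(np.radians(a)),np.sin(np.radians(a))]);t=np.array([-o[1],o[0]])
    print(a,'pocket inner wall outer corners',[proj('wrist',[*(C+o*(.085-.028)+t*s*.028),.05]).round(1) for s in(-1,1)],'pointer@.15 edges',[proj('wrist',[*(C+o*.15+t*s*.011),.022]).round(1) for s in(-1,1)])
E
```

```text
time_s: 17.73
position: [0.5466, 0.0318, 0.118]
tool_rot: [-0.001, 0.062, 0.998, 0.0]
contact_force: [-4.2, 3.3, -0.3]
gripper_width: 0.143
time_s: 17.98
position: [0.5466, 0.0318, 0.118]
tool_rot: [-0.001, 0.061, 0.998, 0.0]
contact_force: [-4.4, 3.9, -1.3]
gripper_width: 0.153
t 17.98 pos [0.5466 0.0318 0.118 ] psi 82.95 tilt 0.08 j [-0.08  0.42 -0.27  0.88  0.    0.05] F [-4.4  3.9 -1.3] w 0.153
delta tool cm [-0.16 -0.11  0.01]
turn (tool z, +cw) 0.05
172.4 pocket inner wall outer corners [array([293.1, 129.3]), array([212.1, 128.5])] pointer@.15 edges [array([269.6,  -8.7]), array([238.2,  -9.1])]
172.9 pocket inner wall outer corners [array([292.4, 129. ]), array([211.4, 128.9])] pointer@.15 edges [array([267.7,  -8.9]), array([236.3,  -8.9])]
173.4 pocket inner wall outer corners [array([291.7, 128.6]), array([210.7, 129.3])] pointer@.15 edges [array([265.8,  -9. ]), array([234.4,  -8.8])]
```

View pics/w7.png

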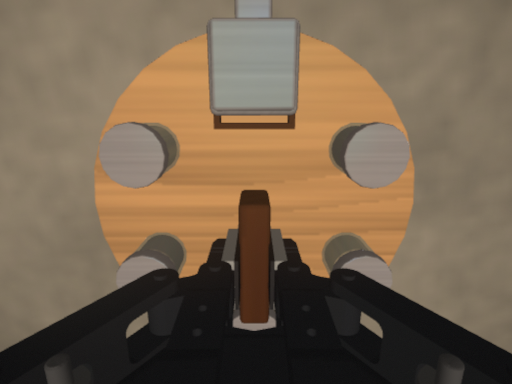

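View pics/s7.png

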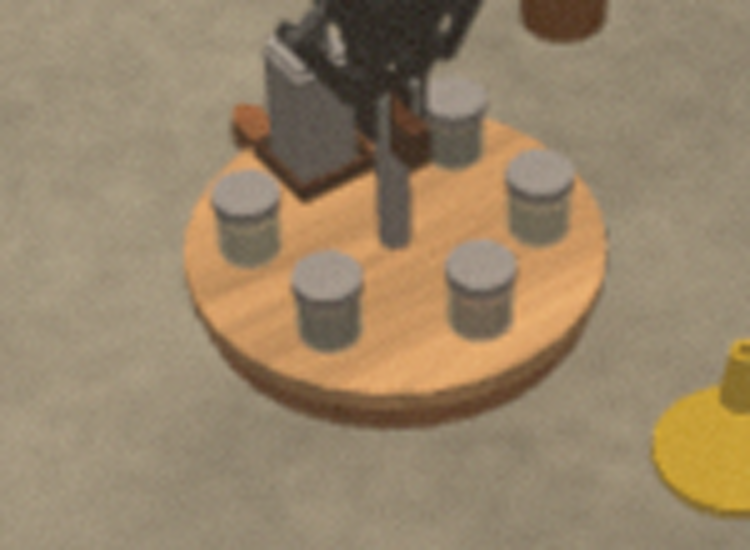

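```bash
python3 - <<'E'
from fit import *
C=np.array([.5478,.0306])
def ang(l):
    for u,v in l:
        w=ray('scene',(180+u/5-.4,150+v/5-.4),.083)[:2]-C; a=np.degrees(np.arctan2(w[1],w[0])); print(round(a,1),'r',round(np.hypot(*w)*1000,1),'pocket', round(((a+30)%60)-30,1),end=' | ')
    print()
print('before (-74.7 -> mod60 -14.7)');ang([(247,183),(464,272),(540,188),(470,105)])
print('now, want 172.9 -> mod60 -7.1');ang([(247,195),(327,277),(481,268),(540,174)])
# overlay model
im=cv2.imread('pics/s7f.png');S=5
big=cv2.resize(im,None,fx=S,fy=S,interpolation=cv2.INTER_CUBIC)
a=np.radians(172.9);b=C+.085*np.array([np.cos(a),np.sin(a)])
e=cv2.resize((render('scene',b[0],b[1],a+np.pi,z=.038)>.5).astype(np.uint8),None,fx=S,fy=S,interpolation=cv2.INTER_NEAREST)
cs,_=cv2.findContours(e,cv2.RETR_EXTERNAL,cv2.CHAIN_APPROX_NONE);cv2.drawContours(big,cs,-1,(0,0,255),1)
o=np.array([np.cos(a),np.sin(a)]);t=np.array([-o[1],o[0]])
P=[proj('scene',[*(C+o*r+t*s),z]) for r,s,z in((.113,.028,.05),(.057,.028,.05),(.057,-.028,.05),(.113,-.028,.05))]
cv2.polylines(big,[np.int32((np.array(P)+.5)*S)],True,(0,255,0),1)
P=[proj('scene',[*(C+o*r+t*s),.022]) for r,s in((.118,.011),(.170,.011),(.181,0),(.170,-.011),(.118,-.011))]
cv2.polylines(big,[np.int32((np.array(P)+.5)*S)],False,(255,255,0),1)
cv2.imwrite('pics/s7o.png',big[740:1300,900:1650])
E
```

```text
before (-74.7 -> mod60 -14.7)
-133.6 r 82.5 pocket -13.6 | -13.3 r 84.9 pocket -13.3 | 44.2 r 86.0 pocket -15.8 | 104.0 r 85.1 pocket -16.0 | 
now, want 172.9 -> mod60 -7.1
-126.4 r 82.3 pocket -6.4 | -66.0 r 84.2 pocket -6.0 | -6.9 r 87.4 pocket -6.9 | 52.3 r 86.7 pocket -7.7 |
```

View pics/s7o.png

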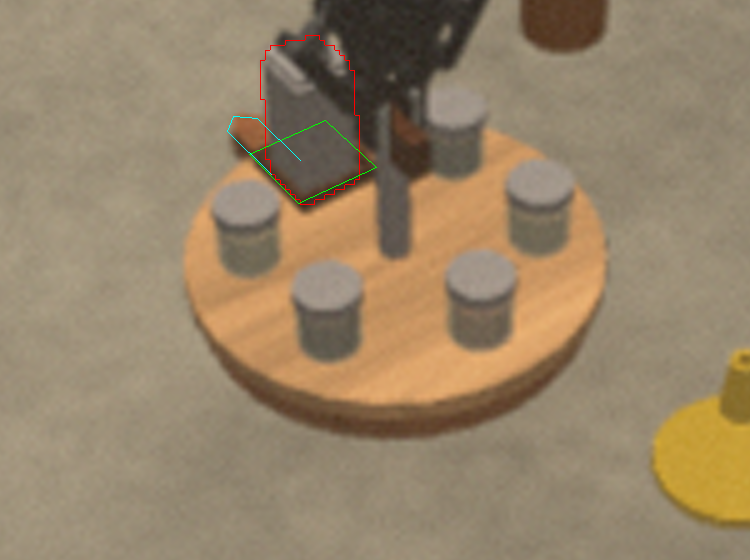

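Scene overlay: the pocket, pointer and canister all sit about 1 px from the model by the same shift. The jar angles put the pocket within 0.5° of the pointer. The bystanders look unmoved and the forces are small, so I hand it in.

```bash
python3 - <<'E'
from h import *
s=ctrl.read_state();print(s['time_s'],np.abs(s['joint_vel']).max(),s['gripper_width'],s['contact_force'])
print(sign_off())
E
```

```text
18.0833 0.002250493749165719 0.1459694444569189 [-3.37726796  3.13784351 -0.7150735 ]
the job is handed in; nothing more can be done
None
```

The canister is in the carousel's empty pocket with its spout straight outward. The carousel is turned to the front, and the gripper still holds the handle. I handed in at about 18 s of the 54 s allowed, and no verdict came back.

- **Canister:** I picked the middle-sized of the three look-alikes, carried it upright, lowered it into the pocket and let go. The wrist and scene pictures then showed it seated, with the spout outward.
- **Turn:** I gripped the bar handle and turned the carousel about 112° clockwise. The tool ended within 0.1° of the planned angle.
- **Last checks:** The arm was still, the side force on the handle was about 5 N, and the bottle, tin, spoon holder and funnel looked unmoved.

**Where measurements disagreed:**
- **Pointer direction:** it read 172.6° from the wrist camera and about 173.1° from the top camera. I used 172.9°.
- **Pocket angle:** the jar positions in the scene view put the pocket at about 173.2°, so it should be within about 0.5° of the pointer.
- **Scene overlay:** the whole model sat about 1 px off in the scene view, which fits the camera calibration error.
- **Closing on the handle:** the tool was pushed up about 2 mm with 13 N. I eased that off before turning.

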